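# Hang the pH electrode in its stand for rinsing

## Task

Set the pH electrode up for rinsing: stand the empty glass beaker on the ring mark on the electrode stand's base, swing the stand's arm in to its stop so that the holder is over the beaker, then draw the electrode straight up out of its storage tube and lower it through the large middle hole of the holder until its collar rests on the holder and its tip hangs inside the beaker. The electrode is glass: handle it gently, keep it upright, never press or knock it against the stand or beaker and never drop it in. Leave the storage tube standing, and do not disturb the conical flask, the capped bottle or the wash bottle.

Things in the scene. Friction and masses are not known exactly. Their poses are not given: they have to be found in the camera images.
- beaker: Empty clear glass beaker, open at the top: outside diameter 50 mm, height 70 mm, wall 2.5 mm, 60 g. Origin at the centre of its underside, z up when it stands.
- stand: Electrode stand, fixed to the bench: grey base plate 200 x 150 x 12 mm (its local x and y), origin at the centre of its underside, z up. On its local +x side, at local (80, 0) mm, stands a 14 mm steel post, 165 mm tall, that carries the white swing arm.
- mark (a point): Centre of the white ring mark (62 mm across) on top of the base plate, 12 mm above the bench: where the beaker stands. With the arm at its stop the holder's middle hole is straight above it.
- swing_arm (a joint): Angle of the stand's horizontal swing arm about the post (rad). 0 = swung in against its stop, over the ring mark; it grows counterclockwise seen from above, up to 1.5 (parked aside, where it starts at 0.9 to 1.35). Friction of about 0.25 N m holds it where it is left.
- post_axis (a point): Point on the vertical axis of the swing arm, at mid-height of its bar (139 mm above the bench).
- bar_mid (a point): Point in the middle of the arm's straight bar, 75 mm from the hinge axis, 139 mm above the bench: a place to pinch the bar across from above. The bar is 14 mm wide, 12 mm high (top at 145 mm) and free from 17 mm to 107 mm from the axis. The point's x axis lies along the bar (pointing to the post).
- holder_hole (a point): Centre of the top mouth of the large middle hole in the white holder at the arm's end, 125 mm from the hinge axis, 145 mm above the bench; z up. Holder plate 36 x 66 x 12 mm (66 mm across the arm); this hole is 15 mm in diameter, goes right through and has a 2 mm chamfer. The two small holes beside it (7 mm) are for thinner probes and stay empty.
- electrode: Wireless pH electrode, 90 g, starting upright in the storage tube, collar on the tube's mouth (top of its head 179 mm above the bench). Origin on its axis at the collar's underside, z up towards the head. Above: collar 26 mm across, 6 mm thick, then a black head 22 mm across up to 59 mm. Below: round-ended glass shaft 12 mm across, 110 mm long. It breaks if pressed on the stand with over 15 N or the beaker with over 5 N.
- electrode_tip (a point): Lower end of the electrode's glass shaft, on its axis, 110 mm below the collar's underside.
- storage_tube: Upright white storage tube, 32 mm across and 120 mm tall, on a weighted round foot 72 mm across, 350 g, loose on the bench; its bore is 15 mm. Origin at the centre of its underside, z up.
- flask: Conical glass flask, base 64 mm across, neck 22 to 28 mm, 105 mm tall; a bystander. Origin at the centre of its underside.
- bottle: Glass bottle with a screw cap, 56 mm across, 105 mm tall; a bystander. Origin at the centre of its underside.
- wash_bottle: Wash bottle 62 mm across with a bent spout, about 175 mm tall in all; a bystander. Origin at the centre of its underside.
Mind the look-alikes: they are no part of the job. Leave any pink, red or turquoise look-alike of the beaker alone.

How it is judged:
By the outcome, as a careful person would: the job done as asked, in the order asked, and still so for the second after the job is handed in, with the robot touching nothing.
It also fails if it takes over 72 s, if anything falls off the work surface, if the arm or the gripper's body presses on something with over 40 N, if the wrist force passes 120 N, or if a joint passes its speed limit or range.

## Robot

A 6-joint arm with a two-finger parallel gripper is mounted at the origin on the work surface. World frame = base frame: x ahead of the robot, y to its left, z up, the work surface at z = 0. Lengths are in mm, angles in rad, forces in N, time in s.
With the tool pointing down it reaches from about 250 to 850 mm from the base axis. Payload 12.5 kg.
Tool frame: the origin (TCP) lies at the very end of the fingers, on their centre line; the grasp point (between the pads) lies 19 mm behind it; z points along the fingers, y is the direction in which the jaws open and shut (so a half turn about z gives the same grasp; the last joint's range is limited). The gripper opens to 93 mm and grips with 3 to 60 N. Pads are 15 mm wide; open, the fingers measure 128 mm over their backs; the gripper's body (75 mm by 188 mm) begins 65 mm behind the grasp point.
Start: joints at [-1.345, 0.351, 1.652, -0, 1.139, -0.085], TCP at [168.22, -523.628, 185.433] pointing down, gripper open.
Joint ranges: [-2.75, 2.75], [-0.79, 2.1], [0.01, 2.65], [-1.57, 4.71], [0.07, 3.14], [-2.87, 2.87]. Speed limits (rad/s): [2.22, 2.22, 2.79, 3.14, 3.14, 3.14].

## Interface

Orientations are given as a 3x3 rotation matrix whose columns are the frame's x, y, z axes.
In Python, from plant import * gives the robot as it stands.
- The arm moves only by the tool move_arm, never from a script. Its argument "increments" is a list that holds one entry, the list of rows, each a list of 6 numbers: the shift along the world's x, y, z in m, then the turn, a rotation vector about the world's x, y, z in degrees. A call has 1 to 20 rows; each row is the pose to reach, as a shift and turn from the pose commanded when the call began; what a row does not reach only later rows make up. A row lasts 1/12 s, in which the tool goes at most 41.7 mm and 7.16 degrees, less where a joint would pass 70% of its speed; a pose out of reach is approached as far as the arm can. A call with a gripper value outside its range is refused whole. "grip" is the closure, from -1 (fully open) to 1 (shut), so that 0 is half open, set as the call begins (left out, the last holds). The fingers move at their own pace and stop on an object; "grip_force" is the grip in N (left out, the last holds). Time passes only in rows, so rows that repeat a pose let the fingers close. It gives the time, the measured TCP pose, the force and the opening at its end, in the units of the state.
- get_obs(): the state, without advancing time (a new reading comes with each control period).
- camera(name): name is "scene" or "top" or "wrist"; returns a dict with "img" (480x640x3 uint8, red, green, blue), "fx", "fy", "cx", "cy" (pixels), "cam_to_world" (4x4, takes a point from camera to world coordinates). Camera axes: x right, y down, z forward; pixel columns grow to the right and rows downward; lengths in mm; the calibration is good to about 2 mm. A picture is of the moment at which its call begins. There is no depth.
- job_done(): hands the job in, once; it reports no verdict.
The state is a dict: "t": time; "joint_pos": joint angles; "qvel": joint speeds; "joint_efforts": joint torques, N m; "eef_pos": TCP position; "tcp_rot": TCP orientation; "ft_force": force on the tool from outside, world axes, zero at the start; "ft_torque": the same for the moment, N m; "width": finger opening in mm.
Only numpy, scipy, OpenCV 4.12 (cv2) and the standard library are available. Lean on these libraries where they do the work, as an engineer would, in place of code of your own. Each camera call takes 0.05 s, during which the arm holds its last target. There are 200 camera calls.

## Working session

There is one attempt and no reset: what is moved stays moved. The work goes in short steps, Python scripts to look and compute and a tool call to move; the robot and the scene stay as the last step left them, time stands still between calls to the robot, and variables do not carry over. Pictures are saved under pics/ and viewed, about 8 in all and at most 12, crops included, and the job is handed in when it is done.

Besides the shell and the picture viewer there is one more tool, called as name(argument=value, ...), one argument or row to a line, values as JSON. move_arm: Moves the arm, as the interface text tells. Its arguments: {"type":"object","properties":{"increments":{"type":"array"},"grip":{"type":"number"},"grip_force":{"type":"number"}},"required":["increments"]}

```bash
mkdir -p pics; ls; python3 - <<'E'
from plant import *
import cv2
for n in ("scene","top"):
    c=camera(n); cv2.imwrite(f"pics/{n}0.png",c["img"][:,:,::-1]); print(n,c["fx"],c["cx"],c["cy"],c["cam_to_world"])
o=get_obs(); print(o["t"],o["eef_pos"],o["tcp_rot"],o["width"])
E
```

```text
pics
scene 566.0955920189137 318.5082738554075 237.10885381414562 [[-3.42319268e-01  4.96849392e-01 -7.97469874e-01  1.33734906e+03]
 [ 9.39452386e-01  1.95181437e-01 -2.81661893e-01  2.45238594e+02]
 [ 1.57077757e-02 -8.45603269e-01 -5.33580714e-01  6.31137123e+02]
 [ 0.00000000e+00  0.00000000e+00  0.00000000e+00  1.00000000e+00]]
top 480.9880420253549 323.49411322583074 241.90371288890026 [[ 2.26886779e-02 -9.97291588e-01  6.99622183e-02  4.98200380e+02]
 [-9.99626241e-01 -2.15628544e-02  1.68054193e-02 -5.24868552e+01]
 [-1.52513182e-02 -7.03173620e-02 -9.97408074e-01  1.12814160e+03]
 [ 0.00000000e+00  0.00000000e+00  0.00000000e+00  1.00000000e+00]]
0.1 [ 168.12832085 -523.3237713   184.96672883] [[ 9.52099846e-01  3.05787216e-01 -2.46545688e-04]
 [ 3.05787308e-01 -9.52099328e-01  9.95921244e-04]
 [ 6.98040008e-05 -1.02360701e-03 -9.99999474e-01]] 93.17248642742481
```

View pics/scene0.png

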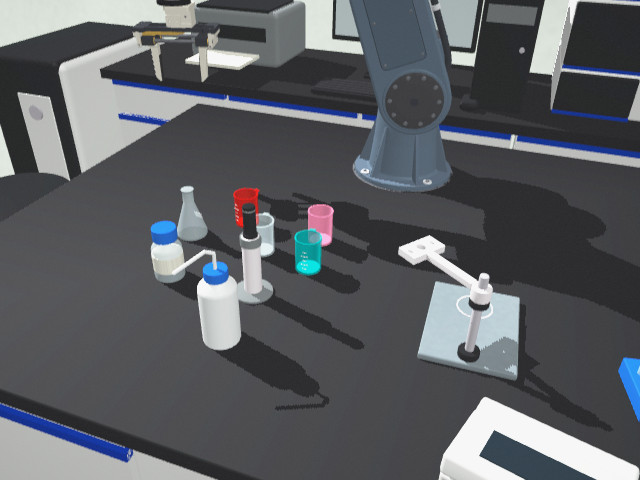

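View pics/top0.png

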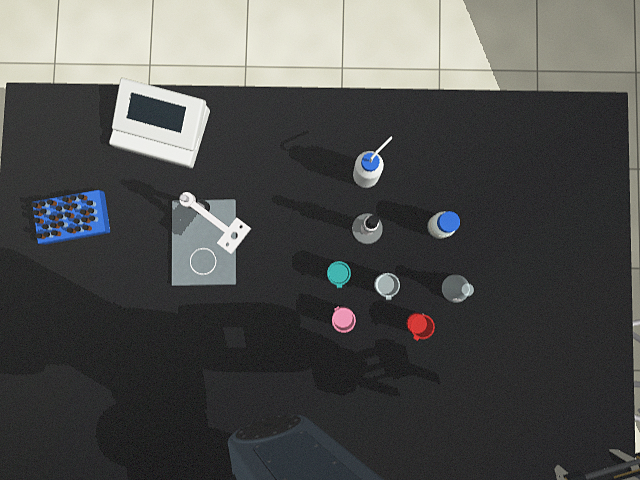

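The top view shows the clear beaker at about (387,285), the electrode and tube at (368,228), and the stand's ring at (203,261) with its hub at (187,199) and holder at (234,236). The coloured decoys are beside the beaker. I'll enlarge these.

```bash
cat > h.py <<'E'
from plant import *
import cv2, numpy as np
np.set_printoptions(precision=2,suppress=True)
def ray(c,u,v,z):
    T=c["cam_to_world"]; d=T[:3,:3]@[(u-c["cx"])/c["fx"],(v-c["cy"])/c["fy"],1]
    return T[:3,3]+d*(z-T[2,3])/d[2]
def proj(c,p):
    T=c["cam_to_world"]; q=T[:3,:3].T@(np.array(p)-T[:3,3]); return np.array([c["cx"]+c["fx"]*q[0]/q[2],c["cy"]+c["fy"]*q[1]/q[2]])
def crop(im,x,y,w,h,s): return cv2.resize(im[y:y+h,x:x+w],None,fx=s,fy=s,interpolation=cv2.INTER_CUBIC)
E
python3 - <<'E'
from h import *
t=cv2.imread("pics/top0.png"); s=cv2.imread("pics/scene0.png")
a=crop(t,330,205,80,100,5); b=crop(t,165,185,100,110,4)
im=np.zeros((500,800,3),np.uint8); im[:500,:400]=a; im[:440,400:800]=b
cv2.imwrite("pics/tc.png",im)
a=crop(s,225,195,65,110,5); b=crop(s,390,225,150,160,3)
im=np.zeros((550,800,3),np.uint8); im[:550,:325]=a; im[:480,330:780]=b
cv2.imwrite("pics/sc.png",im)
E
```

```text
(no output)
```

View pics/tc.png

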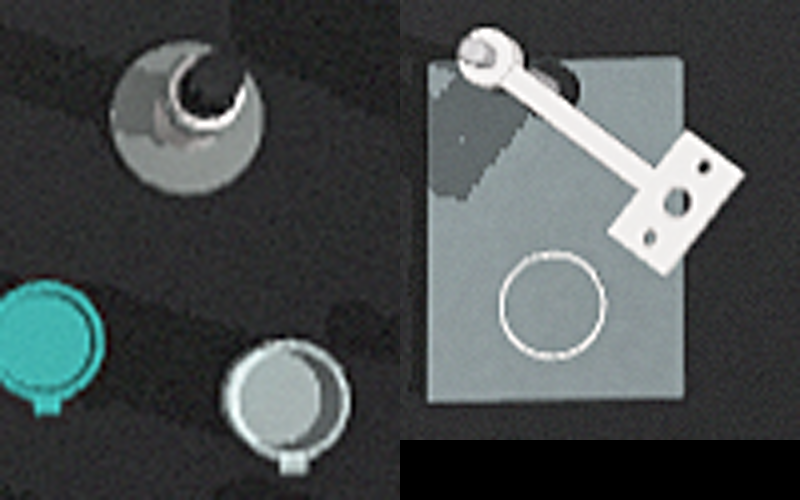

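View pics/sc.png

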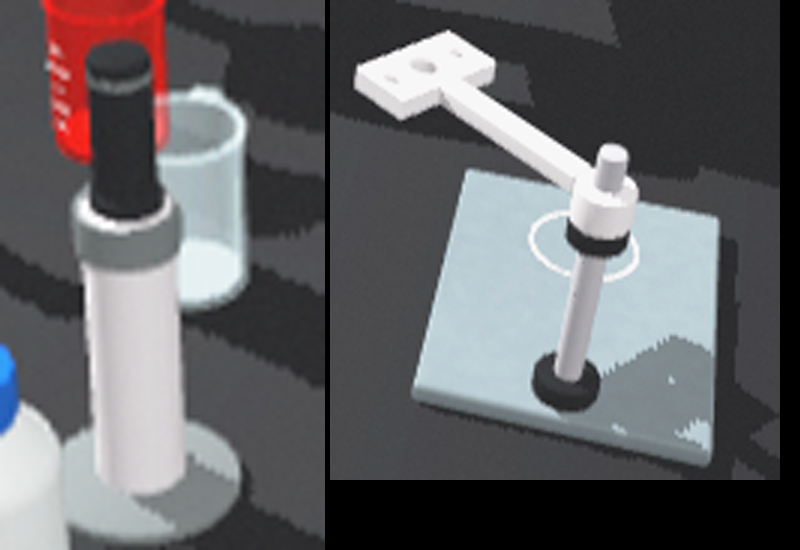

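The crops show (top view, in crop pixels): beaker rim centre (287,398) with its spout pointing toward the robot, tube foot centre (187,118), ring centre (553,305), hub (490,57) and holder hole (677,202).

```bash
python3 - <<'E'
from h import *
c=camera("top"); s=camera("scene")
A=lambda x,y:((x+.5)/5-.5+330,(y+.5)/5-.5+205)
B=lambda x,y:((x+.5-400)/4-.5+165,(y+.5)/4-.5+185)
SA=lambda x,y:((x+.5)/5-.5+225,(y+.5)/5-.5+195)
SB=lambda x,y:((x+.5-330)/3-.5+390,(y+.5)/3-.5+225)
print("beaker top", ray(c,*A(287,398),70),"floor",ray(c,*A(280,398),4))
print("foot",[ray(c,*A(187,118),z) for z in (0,12)])
print("ring",ray(c,*B(553,305.5),12),"hub(post top)",ray(c,*B(477,52),165),"hub",ray(c,*B(490,57),145),"hole",ray(c,*B(677,202),145))
for n,p in dict(tl=(428,58),tr=(684,58),br=(684,399),bl=(428,402)).items(): print(n,ray(c,*B(*p),12))
print("scene: beaker rim",ray(s,*SA(200,125),70),"foot?",ray(s,*SA(150,480),10),"headtop",ray(s,*SA(118,57),179))
print("hole",ray(s,*SB(424,67),145),"ring",ray(s,*SB(584,246),12),"posttop",ray(s,*SB(612,152),165))
E
```

```text
beaker top [ 482.69 -175.68   70.  ] floor [ 481.65 -180.11    4.  ]
foot [array([ 611.86, -135.1 ,    0.  ]), array([ 610.65, -134.23,   12.  ])]
ring [525.84 246.19  12.  ] hub(post top) [649.71 249.15 165.  ] hub [650.38 248.54 145.  ] hole [577.15 148.74 145.  ]
tl [669.63 325.86  12.  ]
tr [672.69 174.88  12.  ]
br [473.39 167.79  12.  ]
bl [468.24 316.79  12.  ]
scene: beaker rim [ 477.06 -170.62   70.  ] foot? [ 618.67 -127.57   10.  ] headtop [ 614.15 -132.94  179.  ]
hole [579.18 148.85 145.  ] ring [525.1  246.14  12.  ] posttop [650.35 249.69 165.  ]
```

move_arm(
  increments=[
    [[0.02, 0.02, 0, 7, 0, 0], [0.3128, 0.3476, -0.035, 0, 0, 132.2], [0.3128, 0.3476, -0.035, 0, 0, 132.2], [0.3128, 0.3476, -0.035, 0, 0, 132.2], [0.3128, 0.3476, -0.035, 0, 0, 132.2], [0.3128, 0.3476, -0.035, 0, 0, 132.2], [0.3128, 0.3476, -0.035, 0, 0, 132.2], [0.3128, 0.3476, -0.035, 0, 0, 132.2], [0.3128, 0.3476, -0.035, 0, 0, 132.2], [0.3128, 0.3476, -0.035, 0, 0, 132.2], [0.3128, 0.3476, -0.035, 0, 0, 132.2], [0.3128, 0.3476, -0.035, 0, 0, 132.2], [0.3128, 0.3476, -0.035, 0, 0, 132.2], [0.3128, 0.3476, -0.035, 0, 0, 132.2], [0.3128, 0.3476, -0.035, 0, 0, 132.2], [0.3128, 0.3476, -0.035, 0, 0, 132.2], [0.3128, 0.3476, -0.035, 0, 0, 132.2], [0.3128, 0.3476, -0.035, 0, 0, 132.2], [0.3128, 0.3476, -0.035, 0, 0, 132.2], [0.3128, 0.3476, -0.035, 0, 0, 132.2]],
  ],
  grip=-0.6,
)

```text
t: 1.87
eef_pos: [480.9, -175.9, 150.3]
tcp_rot: [[-0.87, 0.494, 0.0], [0.494, 0.87, -0.0], [-0.0, -0.0, -1.0]]
ft_force: [0.8, -0.4, -0.1]
width: 74.1
```

```bash
python3 - <<'E'
from h import *
c=camera("wrist"); cv2.imwrite("pics/w1.png",c["img"][:,:,::-1])
print(c["fx"],c["cam_to_world"]); 
for n,p in dict(teal=(505,-78,70),bk=(481,-176,70),tcp=(481,-176,0)).items(): print(n,proj(c,p))
E
```

```text
385.2135865559675 [[   0.49    0.84    0.24  412.32]
 [   0.87   -0.47   -0.14 -136.72]
 [   0.      0.28   -0.96  349.76]
 [   0.      0.      0.      1.  ]]
teal [449.2  196.55]
bk [317.11 232.57]
tcp [317.17 212.07]
```

View pics/w1.png

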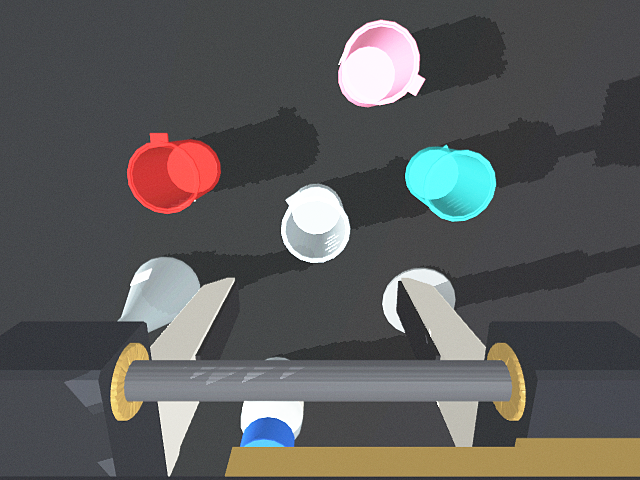

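The wrist view shows the clear beaker's rim centred at about (316,229), where (317,233) was predicted. The fingers straddle it with room on both sides.

move_arm(
  increments=[
    [[-0.001, 0.0007, -0.03, 0, 0, 0], [-0.001, 0.0007, -0.06, 0, 0, 0], [-0.001, 0.0007, -0.085, 0, 0, 0], [-0.001, 0.0007, -0.105, 0, 0, 0], [-0.001, 0.0007, -0.117, 0, 0, 0], [-0.001, 0.0007, -0.122, 0, 0, 0], [-0.001, 0.0007, -0.122, 0, 0, 0], [-0.001, 0.0007, -0.122, 0, 0, 0]],
  ],
)

```text
t: 2.58
eef_pos: [480.3, -175.5, 28.9]
tcp_rot: [[-0.866, 0.501, 0.0], [0.501, 0.866, -0.0], [-0.0, 0.0, -1.0]]
ft_force: [0.3, 1.0, -0.2]
width: 74.4
```

move_arm(
  increments=[
    [[0, 0, 0, 0, 0, 0], [0, 0, 0, 0, 0, 0], [0, 0, 0, 0, 0, 0], [0, 0, 0, 0, 0, 0], [0, 0, 0, 0, 0, 0], [0, 0, 0, 0, 0, 0], [0, 0, 0, 0, 0, 0], [0, 0, 0, 0, 0, 0], [0, 0, 0, 0, 0, 0], [0, 0, 0, 0, 0, 0]],
  ],
  grip=0.2,
  grip_force=10,
)

```text
t: 3.42
eef_pos: [480.3, -175.5, 28.7]
tcp_rot: [[-0.866, 0.5, 0.001], [0.5, 0.866, -0.0], [-0.001, -0.0, -1.0]]
ft_force: [-0.6, -2.0, 4.5]
width: 50.3
```

move_arm(
  increments=[
    [[0, 0, 0.008, 0, 0, 0], [0, 0, 0.025, 0, 0, 0], [0, 0, 0.05, 0, 0, 0], [0, 0, 0.08, 0, 0, 0], [0, 0, 0.11, 0, 0, 0], [0, 0.01, 0.14, 0, 0, 0], [0.003, 0.03, 0.158, 0, 0, 0], [0.006, 0.06, 0.165, 0, 0, 0], [0.01, 0.095, 0.165, 0, 0, 0], [0.014, 0.13, 0.165, 0, 0, 0], [0.018, 0.165, 0.165, 0, 0, 0], [0.022, 0.2, 0.165, 0, 0, 0], [0.026, 0.235, 0.165, 0, 0, 0], [0.03, 0.27, 0.165, 0, 0, 0], [0.034, 0.305, 0.165, 0, 0, 0], [0.037, 0.34, 0.165, 0, 0, 0], [0.041, 0.372, 0.165, 0, 0, 0], [0.043, 0.397, 0.165, 0, 0, 0], [0.045, 0.413, 0.165, 0, 0, 0], [0.0453, 0.4217, 0.165, 0, 0, 0]],
  ],
)

```text
t: 5.08
eef_pos: [524.9, 248.3, 193.4]
tcp_rot: [[-0.867, 0.498, -0.001], [0.498, 0.867, 0.0], [0.001, -0.0, -1.0]]
ft_force: [0.4, -0.5, -0.1]
width: 50.0
```

move_arm(
  increments=[
    [[0, 0, -0.01, 0, 0, 0], [0, 0, -0.03, 0, 0, 0], [0, 0, -0.055, 0, 0, 0], [0, 0, -0.08, 0, 0, 0], [0, 0, -0.105, 0, 0, 0], [0, 0, -0.122, 0, 0, 0], [0, 0, -0.132, 0, 0, 0], [0, 0, -0.138, 0, 0, 0], [0, 0, -0.138, 0, 0, 0], [0, 0, -0.138, 0, 0, 0]],
  ],
)

```text
t: 5.92
eef_pos: [525.7, 246.1, 56.0]
tcp_rot: [[-0.866, 0.5, 0.001], [0.5, 0.866, 0.0], [-0.0, 0.0, -1.0]]
ft_force: [0.7, -0.5, -0.8]
width: 50.6
```

```bash
python3 - <<'E'
from h import *
c=camera("scene"); o=get_obs(); print(o["eef_pos"],o["width"],o["ft_force"])
a=crop(c["img"][:,:,::-1],370,180,200,200,3); cv2.imwrite("pics/s2.png",a)
E
```

```text
[525.94 246.36  56.43] 50.014623647113446 [-0.27 -0.12 -0.53]
```

View pics/s2.png

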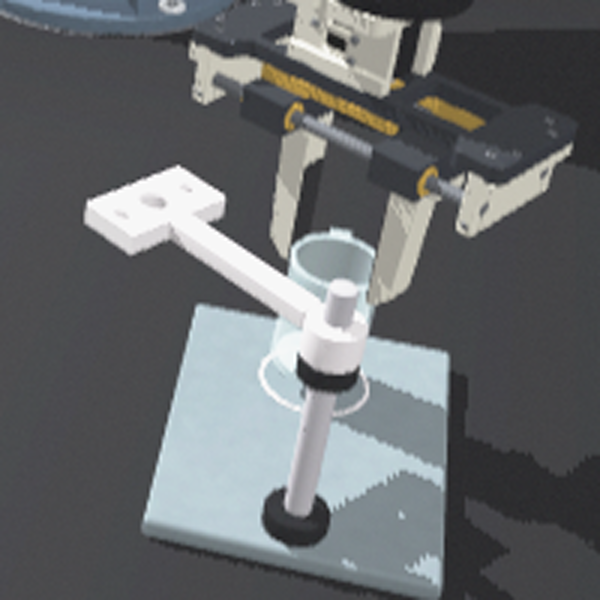

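The beaker hangs upright over the ring, about 15 mm above it, with the gripper clear of the swing arm. Next I lower it.

move_arm(
  increments=[
    [[0, 0, -0.005, 0, 0, 0], [0, 0, -0.01, 0, 0, 0], [0, 0, -0.013, 0, 0, 0], [0, 0, -0.0145, 0, 0, 0], [0, 0, -0.0155, 0, 0, 0], [0, 0, -0.0155, 0, 0, 0], [0, 0, -0.0155, 0, 0, 0]],
  ],
)

```text
t: 6.55
eef_pos: [525.4, 246.1, 40.6]
tcp_rot: [[-0.866, 0.5, 0.0], [0.5, 0.866, -0.0], [-0.0, -0.0, -1.0]]
ft_force: [-2.9, -3.5, 8.4]
width: 50.1
```

move_arm(
  increments=[
    [[0, 0, 0, 0, 0, 0], [0, 0, 0, 0, 0, 0], [0, 0, 0, 0, 0, 0], [0, 0, 0, 0, 0, 0], [0, 0, 0, 0, 0, 0], [0, 0, 0, 0, 0, 0]],
  ],
  grip=-0.6,
)

```text
t: 7.05
eef_pos: [525.3, 246.4, 39.8]
tcp_rot: [[-0.866, 0.5, -0.0], [0.5, 0.866, -0.0], [0.0, -0.0, -1.0]]
ft_force: [-0.7, -0.3, 0.1]
width: 74.3
```

move_arm(
  increments=[
    [[0, 0, 0.01, 0, 0, 0], [0, 0, 0.03, 0, 0, 0], [0, 0, 0.06, 0, 0, 0], [0, 0, 0.09, 0, 0, 0], [0, 0, 0.12, 0, 0, 7], [0.01, -0.006, 0.145, 0, 0, 14], [0.02, -0.014, 0.16, 0, 0, 21], [0.03, -0.02, 0.16, 0, 0, 28], [0.04, -0.028, 0.16, 0, 0, 35], [0.05, -0.035, 0.16, 0, 0, 42], [0.058, -0.042, 0.16, 0, 0, 49], [0.066, -0.047, 0.16, 0, 0, 56], [0.072, -0.052, 0.16, 0, 0, 63], [0.078, -0.056, 0.16, 0, 0, 70], [0.0813, -0.058, 0.16, 0, 0, 77], [0.0813, -0.058, 0.16, 0, 0, 84.3], [0.0813, -0.058, 0.16, 0, 0, 84.3], [0.0813, -0.058, 0.16, 0, 0, 84.3]],
  ],
)

```text
t: 8.55
eef_pos: [606.6, 188.4, 200.5]
tcp_rot: [[-0.587, -0.81, 0.0], [-0.81, 0.587, 0.0], [-0.0, -0.0, -1.0]]
ft_force: [0.7, -0.4, -0.4]
width: 74.4
```

```bash
python3 - <<'E'
from h import *
c=camera("wrist"); o=get_obs(); print(o["eef_pos"],o["joint_pos"],o["tcp_rot"][:,1])
cv2.imwrite("pics/w2.png",c["img"][:,:,::-1]); np.save("w2.npy",np.array([c[k] for k in ("fx","cx","cy")]))
for n,p in dict(hole=(578,148.8,145),bar=(606.6,188.4,145),post=(650.3,249.3,165),mark=(525.6,246.2,12),rim=(525.6,246.2,82)).items(): print(n,proj(c,p))
E
```

```text
[606.5  188.46 200.37] [ 0.23  0.49  1.4   0.    1.25 -2.29] [-0.81  0.59 -0.  ]
hole [315.49 168.96]
bar [315.68 240.14]
post [316.17 351.44]
mark [413.45 201.48]
rim [433.23 217.64]
```

View pics/w2.png

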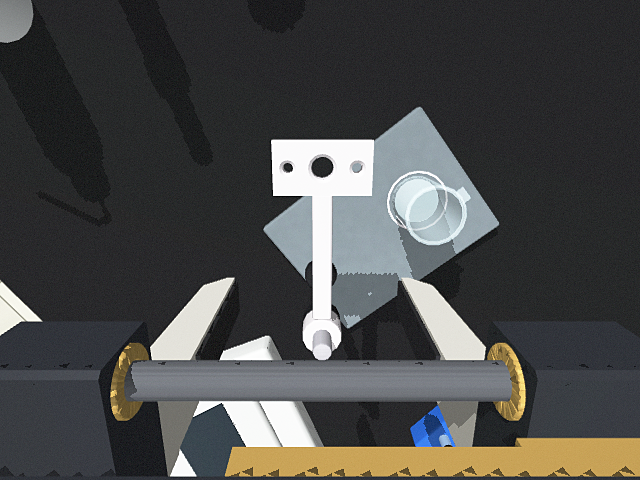

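The wrist view shows the bar running between the fingers at column 321, with the hole at (322,166) and the beaker's floor inside the ring mark. A few pixels of offset are harmless for a pinch.

move_arm(
  increments=[
    [[0, 0, -0.015, 0, 0, 0], [0, 0, -0.035, 0, 0, 0], [0, 0, -0.055, 0, 0, 0], [0, 0, -0.07, 0, 0, 0], [0, 0, -0.078, 0, 0, 0], [0, 0, -0.08, 0, 0, 0], [0, 0, -0.08, 0, 0, 0]],
  ],
)

```text
t: 9.18
eef_pos: [606.6, 188.4, 120.1]
tcp_rot: [[-0.585, -0.811, -0.0], [-0.811, 0.585, -0.0], [0.0, 0.0, -1.0]]
ft_force: [-0.3, -0.5, 0.4]
width: 74.4
```

move_arm(
  increments=[
    [[0, 0, 0, 0, 0, 0], [0, 0, 0, 0, 0, 0], [0, 0, 0, 0, 0, 0], [0, 0, 0, 0, 0, 0], [0, 0, 0, 0, 0, 0], [0, 0, 0, 0, 0, 0], [0, 0, 0, 0, 0, 0], [0, 0, 0, 0, 0, 0], [0, 0, 0, 0, 0, 0], [0, 0, 0, 0, 0, 0], [0, 0, 0, 0, 0, 0], [0, 0, 0, 0, 0, 0]],
  ],
  grip=1,
  grip_force=10,
)

```text
t: 10.18
eef_pos: [606.6, 188.4, 119.9]
tcp_rot: [[-0.583, -0.812, 0.0], [-0.812, 0.583, 0.0], [-0.0, -0.0, -1.0]]
ft_force: [0.5, 0.1, -0.2]
width: 1.6
```

```bash
python3 - <<'E'
import numpy as np
a=np.array([650.3,249.3]);p0=np.array([606.6,188.4])
f0=np.arctan2(*(p0-a)[::-1]);r=np.hypot(*(p0-a))
for d in [1,3,6,10,14,18,22,26,30,34,38,42,46,49,51,52,53,54]:
    f=f0-np.radians(d); q=(a+r*np.array([np.cos(f),np.sin(f)])-p0)/1000; print("[%.4f, %.4f, 0, 0, 0, %g], "%(*q,-d),end="")
E
```

```text
[-0.0011, 0.0008, 0, 0, 0, -1], [-0.0031, 0.0024, 0, 0, 0, -3], [-0.0061, 0.0049, 0, 0, 0, -6], [-0.0099, 0.0085, 0, 0, 0, -10], [-0.0134, 0.0124, 0, 0, 0, -14], [-0.0167, 0.0165, 0, 0, 0, -18], [-0.0196, 0.0208, 0, 0, 0, -22], [-0.0223, 0.0253, 0, 0, 0, -26], [-0.0246, 0.0300, 0, 0, 0, -30], [-0.0266, 0.0348, 0, 0, 0, -34], [-0.0282, 0.0398, 0, 0, 0, -38], [-0.0295, 0.0449, 0, 0, 0, -42], [-0.0305, 0.0500, 0, 0, 0, -46], [-0.0309, 0.0539, 0, 0, 0, -49], [-0.0311, 0.0565, 0, 0, 0, -51], [-0.0312, 0.0578, 0, 0, 0, -52], [-0.0312, 0.0591, 0, 0, 0, -53], [-0.0313, 0.0605, 0, 0, 0, -54],
```

```bash
python3 - <<'E'
from h import *
c=camera("scene"); s=crop(c["img"][:,:,::-1],370,150,200,200,2); w=camera("wrist")["img"][:,:,::-1]
im=np.zeros((480,800,3),np.uint8); im[:400,:400]=s; im[:300,400:]=cv2.resize(w,(400,300)); cv2.imwrite("pics/m3.png",im)
E
```

```text
(no output)
```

View pics/m3.png

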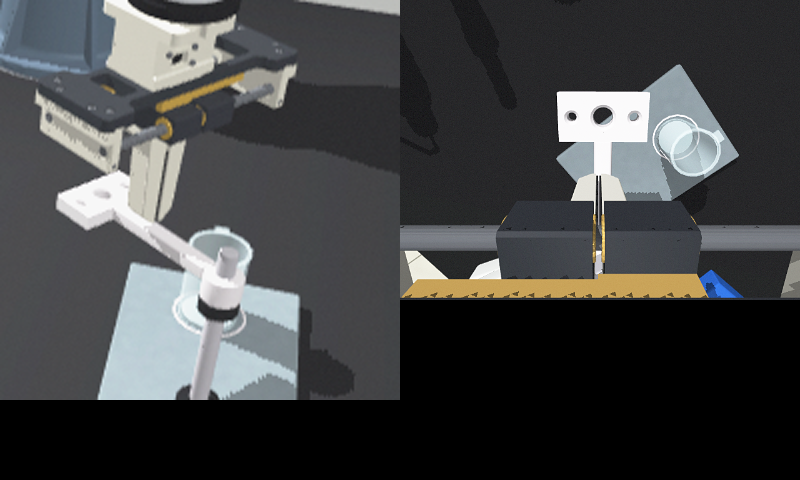

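```bash
python3 - <<'E'
from h import *
w=camera("wrist"); s=camera("scene"); o=get_obs(); print(o["eef_pos"],o["width"],o["joint_pos"],w["cam_to_world"][:3,3])
for n,p in dict(hole=(578,148.8,145),bar=(606.6,188.4,145),bartcp=(606.6,188.4,120),post=(650.3,249.3,165)).items(): q=proj(s,p);print(n,proj(w,p)/1.6+[400,0],(q-[370,150])*2)
wi=w["img"][:,:,::-1]; si=s["img"][:,:,::-1]
im=np.zeros((560,800,3),np.uint8); im[:360,:480]=crop(wi,240,240,160,120,3); im[:480,480:]=crop(si,415,225,80,120,4); cv2.imwrite("pics/m4.png",im)
E
```

```text
[606.62 188.38 119.93] 0.6698341841824826 [ 0.23  0.57  1.48  0.    1.09 -2.29] [560.39 125.78 319.38]
hole [597.04 118.25] [102.24 193.22]
bar [596.98 180.01] [146.52 222.92]
bartcp [597.12 168.39] [142.19 249.64]
post [597.07 277.46] [226.77 250.51]
```

View pics/m4.png

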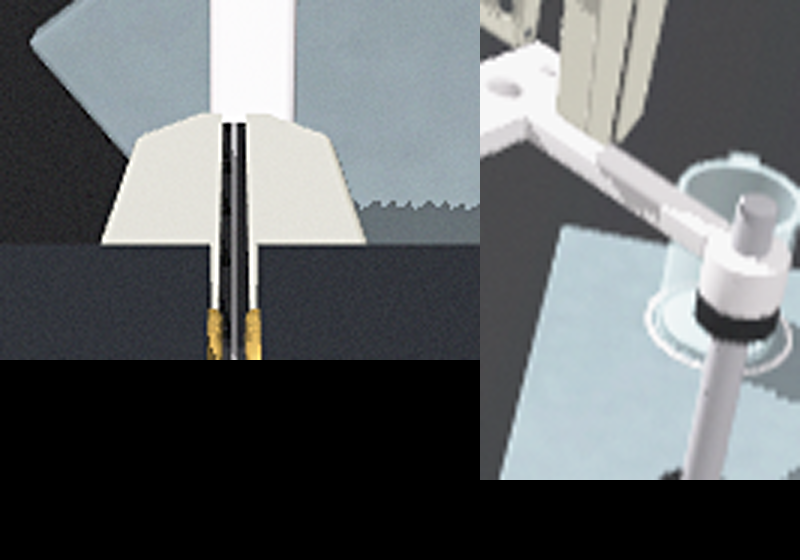

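The fingers shut to under 2 mm at a reported TCP z of 120. In the pictures the tips sit just on top of the bar, with no contact force. So the fingertips are really some 25–30 mm above the reported TCP, and I'll open, go lower and pinch again.

move_arm(
  increments=[
    [[0, 0, 0, 0, 0, 0], [0, 0, 0, 0, 0, 0], [0, 0, 0, 0, 0, 0], [0, 0, 0, 0, 0, 0], [0, 0, 0, 0, 0, 0], [0, 0, 0, 0, 0, 0], [0, 0, 0, 0, 0, 0], [0, 0, 0, 0, 0, 0], [0, 0, -0.004, 0, 0, 0], [0, 0, -0.01, 0, 0, 0], [0, 0, -0.016, 0, 0, 0], [0, 0, -0.022, 0, 0, 0], [0, 0, -0.024, 0, 0, 0], [0, 0, -0.024, 0, 0, 0]],
  ],
  grip=-0.3,
)

```text
t: 11.55
eef_pos: [606.1, 188.3, 94.9]
tcp_rot: [[-0.583, -0.812, -0.002], [-0.812, 0.583, -0.0], [0.001, 0.001, -1.0]]
ft_force: [-0.0, -0.0, 0.3]
width: 60.3
```

move_arm(
  increments=[
    [[0, 0, 0, 0, 0, 0], [0, 0, 0, 0, 0, 0], [0, 0, 0, 0, 0, 0], [0, 0, 0, 0, 0, 0], [0, 0, 0, 0, 0, 0], [0, 0, 0, 0, 0, 0], [0, 0, 0, 0, 0, 0], [0, 0, 0, 0, 0, 0], [0, 0, 0, 0, 0, 0], [0, 0, 0, 0, 0, 0]],
  ],
  grip=1,
)

```text
t: 12.38
eef_pos: [606.1, 188.5, 96.0]
tcp_rot: [[-0.583, -0.812, -0.001], [-0.812, 0.583, 0.0], [0.001, 0.001, -1.0]]
ft_force: [-6.0, 1.1, 3.2]
width: 14.1
```

```bash
python3 - <<'E'
from h import *
w=camera("wrist"); s=camera("scene"); o=get_obs(); print(o["eef_pos"],o["width"],o["ft_force"])
wi=w["img"][:,:,::-1]; si=s["img"][:,:,::-1]
im=np.zeros((600,800,3),np.uint8); im[:360,:480]=crop(wi,160,80,320,240,1.5); im[:480,480:]=crop(si,415,225,80,120,4); cv2.imwrite("pics/m5.png",im)
E
```

```text
[606.14 188.52  95.96] 13.955522526596098 [-4.95  0.47  4.15]
```

The bar is gripped, with a width of 14 mm. Next I swing it in.

move_arm(
  increments=[
    [[-0.0011, 0.0008, 0, 0, 0, -1], [-0.0031, 0.0024, 0, 0, 0, -3], [-0.0061, 0.0049, 0, 0, 0, -6], [-0.0099, 0.0085, 0, 0, 0, -10], [-0.0134, 0.0124, 0, 0, 0, -14], [-0.0167, 0.0165, 0, 0, 0, -18], [-0.0196, 0.0208, 0, 0, 0, -22], [-0.0223, 0.0253, 0, 0, 0, -26], [-0.0246, 0.03, 0, 0, 0, -30], [-0.0266, 0.0348, 0, 0, 0, -34], [-0.0282, 0.0398, 0, 0, 0, -38], [-0.0295, 0.0449, 0, 0, 0, -42], [-0.0305, 0.05, 0, 0, 0, -46], [-0.0309, 0.0539, 0, 0, 0, -49], [-0.0311, 0.0552, 0, 0, 0, -50], [-0.0311, 0.0565, 0, 0, 0, -51], [-0.0311, 0.0565, 0, 0, 0, -51], [-0.0311, 0.0565, 0, 0, 0, -51]],
  ],
)

```text
t: 13.98
eef_pos: [573.5, 244.6, 95.8]
tcp_rot: [[-0.998, -0.057, -0.004], [-0.057, 0.998, -0.001], [0.005, -0.001, -1.0]]
ft_force: [-14.0, -1.7, 8.0]
width: 14.2
```

move_arm(
  increments=[
    [[-0.0001, 0.0013, 0, 0, 0, -1], [-0.0001, 0.0013, 0, 0, 0, -1], [-0.0001, 0.0013, 0, 0, 0, -1]],
  ],
)

```text
t: 14.23
eef_pos: [573.4, 245.9, 95.7]
tcp_rot: [[-0.999, -0.04, -0.005], [-0.04, 0.999, -0.001], [0.005, -0.001, -1.0]]
ft_force: [-13.3, -2.3, 8.3]
width: 14.4
```

move_arm(
  increments=[
    [[0, 0.0013, 0, 0, 0, -1], [0, 0.0013, 0, 0, 0, -1], [0, 0.0013, 0, 0, 0, -1]],
  ],
)

```text
t: 14.48
eef_pos: [573.4, 247.1, 95.8]
tcp_rot: [[-1.0, -0.022, -0.005], [-0.022, 1.0, -0.001], [0.005, -0.001, -1.0]]
ft_force: [-14.0, -1.6, 7.3]
width: 14.1
```

move_arm(
  increments=[
    [[0, 0.0013, 0, 0, 0, -1], [0, 0.0013, 0, 0, 0, -1], [0, 0.0013, 0, 0, 0, -1]],
  ],
)

```text
t: 14.73
eef_pos: [573.4, 248.4, 95.7]
tcp_rot: [[-1.0, -0.005, -0.004], [-0.005, 1.0, -0.001], [0.004, -0.001, -1.0]]
ft_force: [-12.2, -2.6, 7.3]
width: 14.3
```

move_arm(
  increments=[
    [[0, 0.001, 0, 0, 0, -0.8], [0, 0.001, 0, 0, 0, -0.8], [0, 0.001, 0, 0, 0, -0.8]],
  ],
)

```text
t: 14.98
eef_pos: [573.5, 248.4, 95.7]
tcp_rot: [[-1.0, 0.009, -0.005], [0.009, 1.0, -0.003], [0.005, -0.003, -1.0]]
ft_force: [-12.3, -6.7, 7.6]
width: 14.5
```

```bash
python3 - <<'E'
from h import *
o=get_obs(); print(o["eef_pos"],o["width"],o["ft_force"],o["ft_torque"])
c=camera("top"); t=c["img"][:,:,::-1]
s=camera("scene"); si=s["img"][:,:,::-1]; w=camera("wrist")["img"][:,:,::-1]
im=np.zeros((600,800,3),np.uint8); im[:400,:400]=crop(t,165,185,100,100,4); im[:400,400:]=crop(si,405,190,133,133,3)[:400,:400]; im[400:,:267]=cv2.resize(w,(267,200)); cv2.imwrite("pics/m6.png",im)
for p in ((525.6,246.2,145),(525.6,246.2,12)): print((proj(c,p)+.5-[165,185])*4)
E
```

```text
[573.52 248.4   95.68] 14.469995802652685 [-12.27  -6.68   7.61] [-1.29  1.94  0.06]Traceback (most recent call last):
  File "<stdin>", line 5, in <module>
ValueError: could not broadcast input array from shape (399,399,3) into shape (400,400,3)
```

move_arm(
  increments=[
    [[0, 0.001, 0, 0, 0, 0], [0, 0.001, 0, 0, 0, 0], [0, 0.001, 0, 0, 0, 0]],
  ],
)

```text
t: 15.38
eef_pos: [573.6, 248.4, 95.6]
tcp_rot: [[-1.0, 0.009, -0.005], [0.009, 1.0, -0.004], [0.005, -0.004, -1.0]]
ft_force: [-11.2, -13.7, 8.5]
width: 14.3
```

move_arm(
  increments=[
    [[0, 0, 0, 0, 0, 0], [0, 0, 0, 0, 0, 0], [0, 0, 0, 0, 0, 0], [0, 0, 0, 0, 0, 0]],
  ],
  grip=0.35,
)

```text
t: 15.72
eef_pos: [575.7, 250.9, 96.0]
tcp_rot: [[-1.0, 0.009, 0.001], [0.009, 1.0, 0.0], [-0.001, 0.0, -1.0]]
ft_force: [0.3, -0.5, 0.2]
width: 29.5
```

The stop is reached: y stalled at 248.4 while Fy rose to −13.7 N. I recentre, rise, and travel to above the electrode.

move_arm(
  increments=[
    [[0, -0.002, 0, 0, 0, 0], [0, -0.002, 0.005, 0, 0, 0], [0, -0.002, 0.025, 0, 0, 0], [0, -0.002, 0.055, 0, 0, 0], [0, -0.002, 0.09, 0, 0, 0], [0, -0.002, 0.12, 0, 0, 0], [0, -0.01, 0.135, 0, 0, -0.5], [0.003, -0.03, 0.135, 0, 0, -0.5], [0.006, -0.065, 0.135, 0, 0, -0.5], [0.01, -0.1, 0.135, 0, 0, -0.5], [0.014, -0.135, 0.135, 0, 0, -0.5], [0.018, -0.17, 0.135, 0, 0, -0.5], [0.022, -0.205, 0.135, 0, 0, -0.5], [0.026, -0.24, 0.135, 0, 0, -0.5], [0.03, -0.275, 0.135, 0, 0, -0.5], [0.033, -0.31, 0.135, 0, 0, -0.5], [0.035, -0.345, 0.135, 0, 0, -0.5], [0.0373, -0.37, 0.135, 0, 0, -0.5], [0.0373, -0.3847, 0.135, 0, 0, -0.5], [0.0373, -0.3847, 0.135, 0, 0, -0.5]],
  ],
  grip=0,
)

```text
t: 17.38
eef_pos: [612.6, -136.4, 231.0]
tcp_rot: [[-1.0, 0.02, 0.0], [0.02, 1.0, -0.0], [-0.0, -0.0, -1.0]]
ft_force: [0.4, 0.7, -0.5]
width: 46.7
```

```bash
python3 - <<'E'
from h import *
o=get_obs(); print(o["eef_pos"],o["width"],o["joint_pos"],o["tcp_rot"][:,1])
w=camera("wrist"); c=camera("top"); s=camera("scene")
B=lambda k:k["img"][:,:,::-1]
cv2.imwrite("pics/w7.png",B(w));cv2.imwrite("pics/t7.png",B(c));cv2.imwrite("pics/s7.png",B(s))
im=np.zeros((600,800,3),np.uint8)
im[:320,:320]=crop(B(c),180,205,80,80,4); im[:400,320:800]=crop(B(s),400,195,120,100,4)
im[320:,:320]=crop(B(w),240,150,160,140,2)
cv2.imwrite("pics/m7.png",im)
print("top hole",(proj(c,(525.6,246.2,145))+.5-[180,205])*4,"ring",(proj(c,(525.6,246.2,12))+.5-[180,205])*4)
print("scene hole",(proj(s,(525.6,246.2,145))+.5-[400,195])*4+[320,0])
print("wrist head",(proj(w,(613,-133.8,179))+.5-[240,150])*2+[0,320])
E
```

```text
[ 612.59 -136.35  231.02] 46.74774786917616 [-0.29  0.46  1.38 -0.    1.3  -1.84] [ 0.02  1.   -0.  ]
top hole [ 24.7  218.52] ring [ 93.47 226.42]
scene hole [673.36 190.29]
wrist head [161.1 508.4]
```

View pics/m7.png

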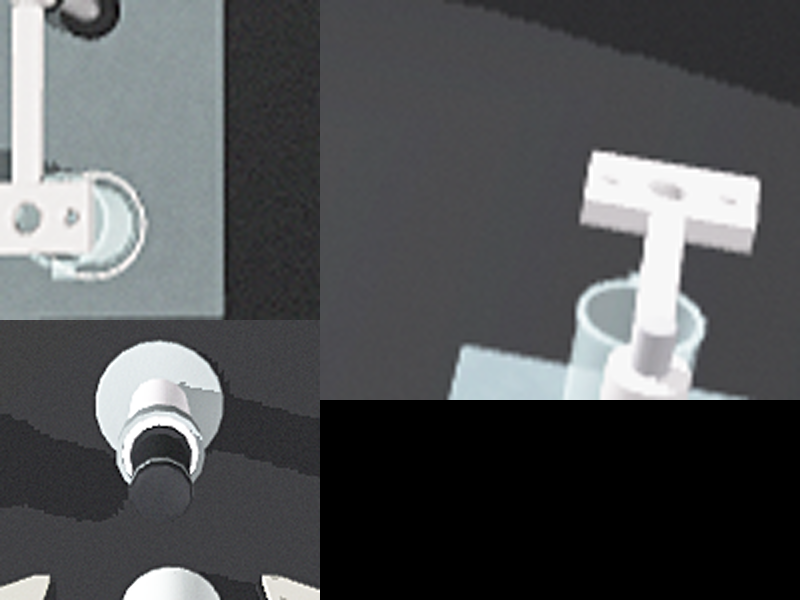

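Here the hole is at (27,217) in the top crop, where (25,218.5) was predicted, and at (667,188) in the scene crop, where (673,190) was predicted. Through it the beaker sits under the holder. The electrode head is at (161,490) in the wrist crop.

```bash
python3 - <<'E'
from h import *
w=camera("wrist"); c=camera("top"); s=camera("scene")
W=lambda x,y:((x+.5)/2-.5+240,(y-320+.5)/2-.5+150)
print("w head",ray(w,*W(161,490),179),"w collar126",ray(w,*W(161,455),126),"w foot",ray(w,*W(160,395),10))
A=lambda x,y:((x+.5)/5-.5+330,(y+.5)/5-.5+205)
print("top collar",ray(c,*A(207,92),124))
g=cv2.cvtColor(c["img"],cv2.COLOR_RGB2GRAY)
SA=lambda x,y:((x+.5)/5-.5+225,(y+.5)/5-.5+195)
print("scene collar",ray(s,*SA(128,222),123),"scene head",ray(s,*SA(119,59),179))
T=lambda x,y:((x+.5)/4-.5+180,(y+.5)/4-.5+205)
print("top hole",ray(c,*T(27,217),145),"scene hole",ray(s,(667-320+.5)/4-.5+400,(188+.5)/4-.5+195,145))
print("wrist cam",w["cam_to_world"][:3,3]-get_obs()["eef_pos"])
# fit circles in top0: foot
im=cv2.imread("pics/top0.png",0)
E
```

```text
w head [ 606.77 -129.97  179.  ] w collar126 [ 607.31 -129.56  126.  ] w foot [ 601.41 -129.12   10.  ]
top collar [ 610.49 -134.21  124.  ]
scene collar [ 625.12 -127.03  123.  ] scene head [ 615.24 -132.05  179.  ]
top hole [526.15 244.78 145.  ] scene hole [525.09 243.85 145.  ]
wrist cam [-78.78   1.72 199.41]
```

The wrist view, top view and arm contact agree that objects lie about 3–4 mm toward −x and 2–4 mm toward +y of my first camera estimates, in the robot's frame. So I aim for the electrode at (609, −130.5).

move_arm(
  increments=[
    [[-0.001, 0.002, 0, 0, 0, 0], [-0.003, 0.005, -0.005, 0, 0, 0], [-0.0036, 0.0059, -0.02, 0, 0, 0], [-0.0036, 0.0059, -0.04, 0, 0, 0], [-0.0036, 0.0059, -0.06, 0, 0, 0], [-0.0036, 0.0059, -0.08, 0, 0, 0], [-0.0036, 0.0059, -0.098, 0, 0, 0], [-0.0036, 0.0059, -0.11, 0, 0, 0], [-0.0036, 0.0059, -0.116, 0, 0, 0], [-0.0036, 0.0059, -0.118, 0, 0, 0], [-0.0036, 0.0059, -0.118, 0, 0, 0], [-0.0036, 0.0059, -0.118, 0, 0, 0]],
  ],
)

```text
t: 18.68
eef_pos: [609.6, -128.1, 113.9]
tcp_rot: [[-1.0, 0.017, 0.001], [0.017, 1.0, -0.0], [-0.001, -0.0, -1.0]]
ft_force: [-0.2, 0.9, 0.3]
width: 46.4
```

```bash
python3 - <<'E'
from h import *
o=get_obs(); print(o["eef_pos"],o["ft_force"])
w=camera("wrist"); s=camera("scene"); B=lambda k:k["img"][:,:,::-1]
im=np.zeros((560,800,3),np.uint8); im[:400,:480]=crop(B(w),160,180,240,200,2)
im[:560,480:]=crop(B(s),210,170,80,140,4); cv2.imwrite("pics/m8.png",im)
E
```

```text
[ 609.63 -128.09  113.86] [-0.16  0.94  0.3 ]
```

View pics/m8.png

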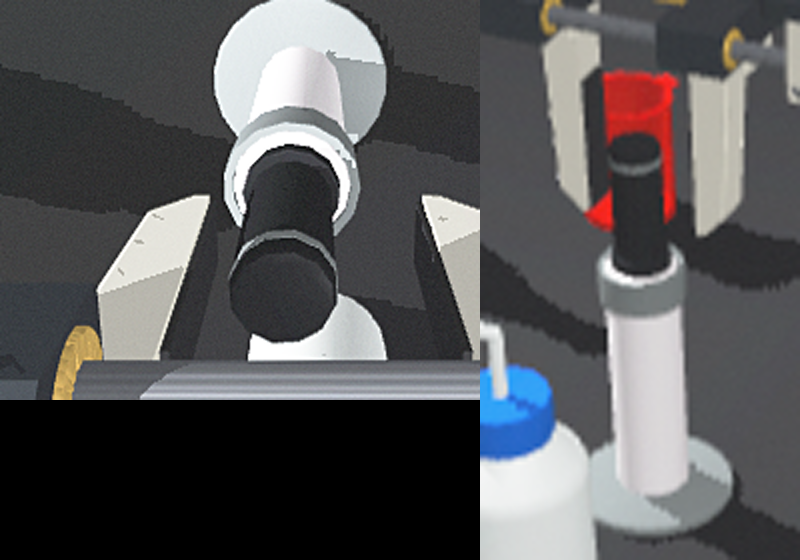

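The fingers straddle the head, but their midline is about 5 mm to the +y side of it: the fingers centre on column 316 and the electrode on about 290. I shift before closing.

move_arm(
  increments=[
    [[-0.001, -0.002, -0.001, 0, 0, 0], [-0.002, -0.004, -0.003, 0, 0, 0], [-0.002, -0.0048, -0.004, 0, 0, 0], [-0.002, -0.0048, -0.004, 0, 0, 0], [-0.002, -0.0048, -0.004, 0, 0, 0]],
  ],
)

```text
t: 19.2
eef_pos: [607.1, -132.9, 108.9]
tcp_rot: [[-1.0, 0.018, -0.0], [0.018, 1.0, 0.0], [0.0, 0.0, -1.0]]
ft_force: [-0.2, -0.9, -0.7]
width: 46.6
```

move_arm(
  increments=[
    [[0, 0, 0, 0, 0, 0], [0, 0, 0, 0, 0, 0], [0, 0, 0, 0, 0, 0], [0, 0, 0, 0, 0, 0], [0, 0, 0, 0, 0, 0], [0, 0, 0, 0, 0, 0], [0, 0, 0, 0, 0, 0], [0, 0, 0, 0, 0, 0]],
  ],
  grip=0.65,
  grip_force=8,
)

```text
t: 19.87
eef_pos: [607.1, -133.0, 109.0]
tcp_rot: [[-1.0, 0.017, 0.0], [0.017, 1.0, -0.0], [-0.0, -0.0, -1.0]]
ft_force: [-0.4, -1.7, -0.9]
width: 22.5
```

Gripped at 22.5 mm with almost no side force. I draw it straight up.

move_arm(
  increments=[
    [[0, 0, 0.003, 0, 0, 0], [0, 0, 0.008, 0, 0, 0], [0, 0, 0.015, 0, 0, 0], [0, 0, 0.024, 0, 0, 0], [0, 0, 0.034, 0, 0, 0], [0, 0, 0.044, 0, 0, 0], [0, 0, 0.054, 0, 0, 0], [0, 0, 0.064, 0, 0, 0], [0, 0, 0.074, 0, 0, 0], [0, 0, 0.084, 0, 0, 0], [0, 0, 0.094, 0, 0, 0], [0, 0, 0.104, 0, 0, 0], [0, 0, 0.114, 0, 0, 0], [0, 0, 0.126, 0, 0, 0], [0, 0, 0.138, 0, 0, 0], [0, 0, 0.15, 0, 0, 0], [0, 0, 0.16, 0, 0, 0], [0, 0, 0.167, 0, 0, 0], [0, 0, 0.17, 0, 0, 0], [0, 0, 0.17, 0, 0, 0]],
  ],
)

```text
t: 21.53
eef_pos: [607.3, -132.9, 279.6]
tcp_rot: [[-1.0, 0.017, 0.001], [0.017, 1.0, -0.0], [-0.001, -0.0, -1.0]]
ft_force: [0.5, 0.8, -0.4]
width: 21.7
```

```bash
python3 - <<'E'
from h import *
o=get_obs(); print(o["eef_pos"],o["ft_force"],o["width"])
s=camera("scene"); cv2.imwrite("pics/s9.png",s["img"][:,:,::-1])
# glass shaft: differences against old image without electrode; print row profile around predicted tip
g=s["img"].astype(int); old=cv2.imread("pics/s7.png")[:,:,::-1].astype(int)
print("pred tip",proj(s,(612,-133.5,180)),proj(s,(612,-133.5,290)))
d=np.abs(g-old).sum(2)
for v in range(90,260,6):
    r=np.where(d[v,200:300]>40)[0]+200; print(v,(r.min(),r.max(),len(r)) if len(r) else None)
E
```

```text
[ 607.3  -132.88  279.58] [ 0.49  0.82 -0.4 ] 21.73204395444289
pred tip [248.44 204.81] [244.83 141.9 ]
90 (np.int64(200), np.int64(286), 66)
96 (np.int64(200), np.int64(299), 83)
102 (np.int64(200), np.int64(299), 100)
108 (np.int64(215), np.int64(299), 78)
114 (np.int64(215), np.int64(272), 49)
120 (np.int64(216), np.int64(288), 56)
126 (np.int64(217), np.int64(269), 49)
132 (np.int64(218), np.int64(269), 43)
138 (np.int64(219), np.int64(269), 43)
144 (np.int64(220), np.int64(269), 36)
150 (np.int64(220), np.int64(269), 36)
156 (np.int64(224), np.int64(268), 29)
162 (np.int64(243), np.int64(261), 13)
168 (np.int64(243), np.int64(250), 8)
174 (np.int64(243), np.int64(251), 9)
180 (np.int64(244), np.int64(251), 8)
186 (np.int64(244), np.int64(251), 8)
192 (np.int64(244), np.int64(251), 8)
198 (np.int64(245), np.int64(252), 8)
204 (np.int64(243), np.int64(254), 12)
210 (np.int64(242), np.int64(255), 14)
216 (np.int64(242), np.int64(255), 14)
222 (np.int64(243), np.int64(255), 13)
228 (np.int64(244), np.int64(249), 6)
234 (np.int64(242), np.int64(259), 18)
240 (np.int64(248), np.int64(257), 10)
246 None
252 None
258 None
```

move_arm(
  increments=[
    [[-0.001, 0.004, 0, 0, 0, 0], [-0.003, 0.014, 0, 0, 0, 0], [-0.006, 0.028, 0, 0, 0, 0], [-0.011, 0.048, 0, 0, 0, 0], [-0.016, 0.07, 0, 0, 0, 0], [-0.022, 0.095, 0, 0, 0, 0], [-0.028, 0.12, 0, 0, 0, 0], [-0.033, 0.145, 0, 0, 0, 0], [-0.039, 0.17, 0, 0, 0, 0], [-0.045, 0.195, 0, 0, 0, 0], [-0.051, 0.22, 0, 0, 0, 0], [-0.056, 0.245, 0, 0, 0, 0], [-0.062, 0.27, 0, 0, 0, 0], [-0.068, 0.295, 0, 0, 0, 0], [-0.073, 0.318, 0, 0, 0, 0], [-0.078, 0.338, 0, 0, 0, 0], [-0.082, 0.355, 0, 0, 0, 0], [-0.085, 0.367, 0, 0, 0, 0], [-0.0865, 0.375, 0, 0, 0, 0], [-0.0869, 0.378, 0, 0, 0, 0]],
  ],
)

```text
t: 23.25
eef_pos: [519.6, 246.4, 278.8]
tcp_rot: [[-1.0, 0.016, -0.0], [0.016, 1.0, 0.0], [0.0, 0.0, -1.0]]
ft_force: [0.1, -0.4, -0.9]
width: 21.4
```

move_arm(
  increments=[
    [[0, 0, 0, 0, 0, 0], [0, 0, 0, 0, 0, 0], [0, 0, 0, 0, 0, 0]],
  ],
)

```text
t: 23.5
eef_pos: [520.4, 244.5, 278.9]
tcp_rot: [[-1.0, 0.018, -0.0], [0.018, 1.0, -0.0], [0.0, -0.0, -1.0]]
ft_force: [0.2, 0.7, -0.6]
width: 22.0
```

```bash
python3 - <<'E'
from h import *
o=get_obs(); print(o["eef_pos"],o["ft_force"],o["width"])
s=camera("scene"); w=camera("wrist"); c=camera("top"); B=lambda k:k["img"][:,:,::-1]
for n,k in (("s",s),("w",w),("t",c)): cv2.imwrite(f"pics/{n}10.png",B(k))
im=np.zeros((600,800,3),np.uint8); im[:600,:440]=crop(B(s),455,165,55,75,8)
im[:270,440:800]=crop(B(w),220,140,180,135,2); im[275:595,440:760]=crop(B(c),180,225,80,80,4)
cv2.imwrite("pics/m10.png",im)
for z,n in ((145,"hole"),(180.5,"tip"),(290.5,"collar")): print(n,(proj(s,(525.6,244.4,z))+.5-[455,165])*8, (proj(w,(525.6,244.4,z))+.5-[220,140])*2+[440,0])
E
```

```text
[520.42 244.49 278.92] [ 0.19  0.73 -0.6 ] 21.98684939349234
hole [257.52 618.81] [634.05 163.55]
tip [289.06 466.53] [633.88 185.12]
collar [395.95 -49.49] [632.99 297.8 ]
```

View pics/m10.png

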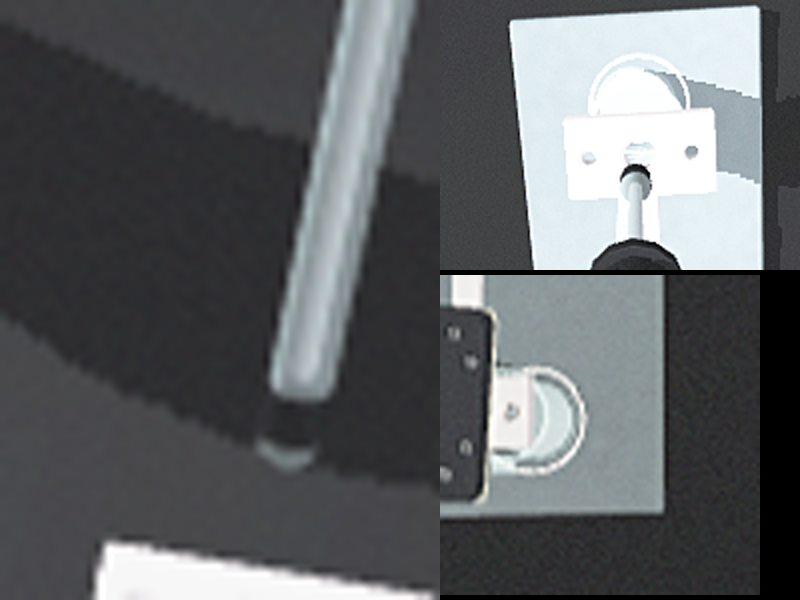

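The scene crop shows the electrode hanging upright, tip bottom at (287,470) against a predicted (289,471). The wrist crop shows the tip at column 636, with the middle of the holes at about 640. That was the last picture, so I refine with pixel measurements.

```bash
python3 - <<'E'
from h import *
w=camera("wrist"); s=camera("scene")
g=cv2.cvtColor(w["img"],cv2.COLOR_RGB2GRAY)
def blob(u0,u1,v0,v1,th):
    r=g[v0:v1,u0:u1]; n,l,st,ce=cv2.connectedComponentsWithStats((r<th).astype(np.uint8)); return [(ce[i]+[u0,v0],st[i,4]) for i in range(1,n)]
L=lambda x,y:(int((x-440)/2+220),int(y/2+140))
for x,y in((588,158),(692,152)):
    u,v=L(x,y); print("small",blob(u-8,u+9,v-8,v+9,210))
u,v=L(640,155); print(u,v)
print(g[v-8:v+26,u-14:u+14])
g2=cv2.cvtColor(cv2.imread("pics/s7.png"),cv2.COLOR_BGR2GRAY)
u,v=int((667-320)/4+400),int(188/4+195); print(u,v); print(g2[v-6:v+7,u-9:u+10])
E
```

```text
small [(array([293.29, 220.57]), np.int32(7)), (array([297., 219.]), np.int32(1))]
small [(array([345.03, 215.53]), np.int32(32))]
320 217
[[255 255 255 255 255 255 255 255 255 255 253 253 254 255 255 255 255 255
  255 255 255 255 255 255 255 255 255 255]
 [255 255 255 255 255 255 255 255 250 251 255 255 255 255 255 255 255 255
  255 255 255 255 255 255 255 255 255 255]
 [255 255 255 255 255 255 255 250 252 226 229 249 251 254 251 240 215 227
  251 255 255 255 255 255 255 255 255 255]
 [255 255 255 255 255 255 251 246 233 195 197 200 205 213 220 221 227 230
  232 236 255 255 255 255 255 255 255 255]
 [255 255 255 255 255 250 251 229 222 229 236 238 239 241 245 226 230 232
  234 235 238 255 255 255 255 255 255 255]
 [255 255 255 255 255 251 247 224 229 230 232 235 236 240 243 245 250 235
  234 242 246 255 255 255 255 255 255 255]
 [255 255 255 255 251 250 255 254 255 253 245 246 249 241 245 247 253 254
  255 255 255 254 255 255 255 255 255 255]
 [255 255 255 255 251 252 251 253 255 255 255 255 255 255 255 255 255 255
  255 255 255 254 255 255 255 255 255 255]
 [255 255 255 255 251 252
[... 3379 characters left out ...]
 232 236 238 240 241 246 247 247 247 247 247
  247]
 [247 247 247 247 247 231 228 222 225 217 216 214 236 245 247 247 247 247
  247]
 [247 247 247 247 247 243 218 215 214 210 204 196 189 223 246 247 247 247
  247]
 [247 247 247 247 247 247 240 225 213 210 201 193 183 214 234 247 247 247
  247]
 [247 247 247 247 247 247 247 246 239 238 215 207 182 217 243 247 247 247
  247]
 [247 247 247 247 247 247 247 247 247 247 245 245 241 244 247 247 247 247
  247]
 [243 246 247 247 247 247 247 247 247 247 247 247 247 247 247 247 247 247
  247]
 [201 201 221 221 236 243 247 247 247 247 247 247 247 247 247 247 247 247
  247]
 [201 201 200 202 201 222 247 247 247 247 247 247 247 247 247 247 247 247
  247]]
```

```bash
python3 - <<'E'
from h import *
s=camera("scene"); print(ray(s,486.6,242.1,143), proj(s,(525.6,244.4,143)), "sens",proj(s,(526.6,244.4,143))-proj(s,(525.6,244.4,143)),proj(s,(525.6,245.4,143))-proj(s,(525.6,244.4,143)))
g=cv2.cvtColor(s["img"],cv2.COLOR_RGB2GRAY).astype(int)
print("pred sphere ctr",proj(s,(525.6,244.4,186.5)),"px/mm",5.06/8)
print(g[208:226,484:500])
for z in (200,220,240): print(z,proj(s,(525.6,244.4,z)))
for v in (172,180,190,200): print(v,g[v,490:508])
E
```

```text
[523.08 244.34 143.  ] [486.47 242.9 ] sens [-0.07  0.32] [0.64 0.12]
pred sphere ctr [491.32 219.52] px/mm 0.6325
[[ 44  46  47  46  46  87 170 146 160 179 193 174 146 135  49  43]
 [ 45  46  46  45  48 119 166 146 166 183 194 156 146 118  45  46]
 [ 47  45  45  48  47 153 164 147 170 187 197 151 144 102  48  47]
 [ 45  45  44  44  46 164 157 143 168 189 191 143 145  68  46  47]
 [ 45  47  46  46  48 171 150 135 154 173 170 143 145  61  47  46]
 [ 46  45  47  46  50 123 132 121 133 138 142 144 129  49  45  47]
 [ 47  46  45  45  53  52  83  88 115 118 121 120  81  45  46  46]
 [ 46  47  45  46  51  50  43  43  61  61  62  47  48  47  46  43]
 [ 47  44  47  49  51  48  44  42  45  45  46  43  44  46  46  47]
 [ 46  47  45  51  51  46  42  43  43  43  44  46  47  45  47  45]
 [ 44  45  48  50  50  45  43  44  45  44  44  45  48  46  46  47]
 [ 45  45  45  81  64  43  43  44  44  45  48  46  45  47  47  43]
 [ 59  59  58  98 110  80  53  44  44  44  72  52  47  43  46  44]
 [ 74  73  73  72 129 118  94  90  94  95  94  56  45  44  46  46]
 [ 74  73  73  72  90 112 119 124 123 118  76  47  46  46  47  45]
 [ 73  74  72  74  72  80 100 102  91  75  56  59  59  45  47  49]
 [ 74  73  73  74  72  72  74  71  74  72  71  73  72  57  58  58]
 [ 73  72  72  72  72  73  72  71  72  72  74  73  73  72  72  72]]
200 [492.87 212.01]
220 [495.22 200.66]
240 [497.63 189.02]
172 [ 66  64  67  66  65  66  65 170 164 155 170 188 197 157 151 114  65  66]
180 [ 67  68  69  67  70 149 173 152 165 182 195 170 153 144  69  67  66  66]
190 [ 44  47  46 156 164 149 167 184 195 154 144 118  48  45  46  45  46  46]
200 [ 47 154 163 148 169 186 196 151 145 108  47  45  46  47  45  46  46  46]
```

move_arm(
  increments=[
    [[0.0005, 0.0003, -0.003, 0, 0, 0], [0.001, 0.0006, -0.008, 0, 0, 0], [0.0015, 0.0008, -0.014, 0, 0, 0], [0.0015, 0.0008, -0.02, 0, 0, 0], [0.0015, 0.0008, -0.025, 0, 0, 0], [0.0015, 0.0008, -0.028, 0, 0, 0], [0.0015, 0.0008, -0.028, 0, 0, 0], [0.0015, 0.0008, -0.028, 0, 0, 0]],
  ],
)

```text
t: 24.47
eef_pos: [521.7, 246.0, 250.8]
tcp_rot: [[-1.0, 0.017, -0.0], [0.017, 1.0, -0.0], [0.0, -0.0, -1.0]]
ft_force: [0.5, -0.1, 0.1]
width: 21.9
```

```bash
python3 - <<'E'
from h import *
np.set_printoptions(linewidth=220)
o=get_obs(); p=o["eef_pos"]; print(p,o["ft_force"],o["width"])
w=camera("wrist"); g=cv2.cvtColor(w["img"],cv2.COLOR_RGB2GRAY).astype(int)
e=(525.6+p[0]-520.42,244.4+p[1]-244.49); zt=180+p[2]-278.92
print("hole143",proj(w,(525.6,244.4,143)),"ball",proj(w,(*e,zt+6)),"sens x",proj(w,(526.6,244.4,143))-proj(w,(525.6,244.4,143)),zt)
print(g[196:240,304:334])
s=camera("scene"); g=cv2.cvtColor(s["img"],cv2.COLOR_RGB2GRAY).astype(int)
print("scene ball",proj(s,(*e,zt+6)),"hole",proj(s,(525.6,244.4,145))); print(g[228:250,478:498])
E
```

```text
[521.69 245.98 250.83] [ 0.54 -0.13  0.13] 21.850277899699734
hole143 [314.63 227.56] ball [316.42 233.98] sens x [0.02 1.17] 151.9091370503516
[[254 254 254 ... 255 255 254]
 [254 254 254 ... 254 255 255]
 [254 254 254 ... 255 255 255]
 ...
 [255 255 255 ... 255 255 255]
 [255 255 255 ... 255 255 255]
 [255 255 255 ... 255 255 255]]
scene ball [488.98 235.6 ] hole [486.69 241.85]
[[ 72  74  73  73  73  73  72  73 124 172 140 139 166 177 151 151 117  72  71  72]
 [ 73  74  73  74  73  74  74  74  83 143 131 129 135 140 143 135  76  73  71  72]
 [ 74  73  72  74  74  73  73  72  51  66  97 106 117 119 120 100  71  72  72  70]
 [ 73  73  74  72  72  74  73  71  51  47  43  42  61  62  46  49  72  72  71  72]
 [ 73  73  73  71  73  73  74  66  51  45  42  43  43  46  44  54  72  73  71  72]
 [ 72  74  73  72  74  71  72  60  50  46  43  44  44  44  46  55  72  72  71  71]
 [196 152 108 108  74  73  73  56  49  42  42  45  43  46  47  61  72  73  72  70]
 [247 243 237 237 231 196 196 128  79  42  42  46  45  43  46  68  72  71  72  70]
 [247 247 247 247 247 246 246 231 191 143  71  76  7
[... 410 characters left out ...]
35 245 247 247 247 247 247 247 247]
 [247 247 247 247 243 217 214 212 209 201 193 186 221 246 247 247 247 246 247 247]
 [247 247 247 247 247 240 223 211 207 199 191 181 212 233 247 247 247 222 246 246]
 [247 247 247 247 247 247 245 239 237 214 206 179 215 242 247 227 221 222 222 222]
 [247 247 247 247 247 247 247 247 247 245 244 240 243 247 242 221 222 222 221 221]
 [246 247 247 247 247 247 247 247 247 247 247 247 247 247 244 244 244 244 223 221]
 [200 219 219 234 243 247 247 247 247 247 247 247 247 247 247 247 247 247 244 244]
 [198 199 199 198 221 247 247 247 246 247 247 247 247 247 247 247 247 247 247 247]
 [199 198 199 198 244 247 247 247 247 247 247 247 247 226 220 242 243 246 247 247]]
```

```bash
python3 - <<'E'
from h import *
import sys
w=camera("wrist"); g=cv2.cvtColor(w["img"],cv2.COLOR_RGB2GRAY).astype(int)
print("     ",*range(303,335))
for v in range(206,244): print(v,*g[v,303:335])
for (a,b,c_,d) in ((275,303,205,240),(335,365,205,240)):
    r=(g[c_:d,a:b]<225).astype(np.uint8); n,l,st,ce=cv2.connectedComponentsWithStats(r); print([(ce[i]+[a,c_],st[i]) for i in range(1,n)])
E
```

```text
303 304 305 306 307 308 309 310 311 312 313 314 315 316 317 318 319 320 321 322 323 324 325 326 327 328 329 330 331 332 333 334
206 255 255 255 255 255 255 255 255 255 255 255 255 255 255 255 255 255 255 255 255 255 255 255 255 255 255 255 255 255 255 255 255
207 255 255 255 255 255 255 255 255 255 255 255 255 255 255 255 255 255 255 255 255 255 255 255 255 255 255 255 255 255 255 255 255
208 255 255 255 255 255 255 255 255 255 255 255 255 255 255 255 255 255 255 255 255 255 255 255 255 255 255 255 255 255 255 255 255
209 255 255 255 255 255 255 255 255 255 255 255 255 255 255 255 255 255 255 255 255 255 255 255 255 255 255 255 255 255 255 255 255
210 255 255 255 255 255 255 255 255 255 255 255 255 255 255 255 255 255 255 255 255 255 255 255 255 255 255 255 255 255 255 255 255
211 255 255 255 255 255 255 255 255 255 255 255 255 255 255 255 255 255 255 255 255 255 255 255 255 255 255 255 255 255 255 255 255
212 255 255 255 255 255 255 255 255 255 255 255 255 255 255 255 255 255 255 255 255 255 255 255 255 255 255 255 255 255 255 255 255
213 255 255 255 255 255 255 255 255 255 255 255 
[... 3493 characters left out ...]
55 255 236 233 225 220 207 192 180 243 255 255 255 255 255 255 255 255 255 255 255 255 255
241 255 255 255 255 255 255 255 255 255 255 255 254 232 228 220 207 193 177 255 255 255 254 254 255 255 255 255 255 255 255 255 255
242 255 255 255 255 255 255 255 255 255 255 255 253 232 228 218 205 188 173 255 255 254 254 254 255 255 255 255 255 255 255 255 255
243 255 255 255 255 255 255 255 255 255 255 255 253 232 225 219 206 193 176 240 255 254 254 254 255 255 255 255 255 255 255 255 255
[(array([289.65, 226.5 ]), array([12, 19,  8,  5, 20], dtype=int32))]
[(array([361.52, 217.42]), array([ 24,   0,   6,  26, 155], dtype=int32)), (array([345.9 , 222.47]), array([ 7, 14,  9,  9, 51], dtype=int32))]
```

Measurements now agree: electrode within about 1 mm of the hole axis. I make a small trim and start slowly down.

move_arm(
  increments=[
    [[-0.0005, -0.0004, 0, 0, 0, 0], [-0.0005, -0.0004, -0.002, 0, 0, 0], [-0.0005, -0.0004, -0.004, 0, 0, 0], [-0.0005, -0.0004, -0.006, 0, 0, 0], [-0.0005, -0.0004, -0.008, 0, 0, 0], [-0.0005, -0.0004, -0.01, 0, 0, 0], [-0.0005, -0.0004, -0.012, 0, 0, 0]],
  ],
)

```text
t: 25.2
eef_pos: [521.2, 245.6, 238.7]
tcp_rot: [[-1.0, 0.017, -0.0], [0.017, 1.0, -0.0], [0.0, -0.0, -1.0]]
ft_force: [1.0, -0.5, -0.9]
width: 21.7
```

move_arm(
  increments=[
    [[0, 0, -0.002, 0, 0, 0], [0, 0, -0.004, 0, 0, 0], [0, 0, -0.006, 0, 0, 0], [0, 0, -0.008, 0, 0, 0], [0, 0, -0.01, 0, 0, 0]],
  ],
)

```text
t: 25.62
eef_pos: [521.2, 245.6, 228.7]
tcp_rot: [[-1.0, 0.017, -0.0], [0.017, 1.0, 0.0], [0.0, 0.0, -1.0]]
ft_force: [0.3, -0.2, -1.8]
width: 21.5
```

move_arm(
  increments=[
    [[0, 0, -0.003, 0, 0, 0], [0, 0, -0.008, 0, 0, 0], [0, 0, -0.013, 0, 0, 0], [0, 0, -0.018, 0, 0, 0], [0, 0, -0.023, 0, 0, 0], [0, 0, -0.028, 0, 0, 0], [0, 0, -0.033, 0, 0, 0], [0, 0, -0.037, 0, 0, 0], [0, 0, -0.04, 0, 0, 0]],
  ],
)

```text
t: 26.37
eef_pos: [521.1, 245.5, 188.3]
tcp_rot: [[-1.0, 0.017, -0.0], [0.017, 1.0, -0.0], [0.0, -0.0, -1.0]]
ft_force: [-0.9, -0.3, -1.1]
width: 21.8
```

move_arm(
  increments=[
    [[0, 0, -0.003, 0, 0, 0], [0, 0, -0.008, 0, 0, 0], [0, 0, -0.013, 0, 0, 0], [0, 0, -0.018, 0, 0, 0], [0, 0, -0.023, 0, 0, 0], [0, 0, -0.028, 0, 0, 0], [0, 0, -0.033, 0, 0, 0], [0, 0, -0.038, 0, 0, 0], [0, 0, -0.042, 0, 0, 0], [0, 0, -0.045, 0, 0, 0], [0, 0, -0.045, 0, 0, 0]],
  ],
)

```text
t: 27.28
eef_pos: [521.0, 245.4, 143.2]
tcp_rot: [[-1.0, 0.017, -0.001], [0.017, 1.0, -0.0], [0.001, -0.0, -1.0]]
ft_force: [0.3, -0.1, -1.4]
width: 22.1
```

```bash
python3 - <<'E'
from h import *
o=get_obs(); p=o["eef_pos"]; print(o["t"],p,o["ft_force"],o["width"])
s=camera("scene"); g=cv2.cvtColor(s["img"],cv2.COLOR_RGB2GRAY).astype(int)
print(proj(s,(525.6,244.5,145)),proj(s,(525.6,244.5,155)),proj(s,(525.6,244.5,210)))
for v in range(205,252): print(v,*g[v,472:504])
E
```

```text
27.2833 [520.96 245.44 143.23] [ 0.34 -0.13 -1.39] 22.09649742002723
[486.75 241.86] [487.85 236.58] [494.11 206.38]
205 48 45 46 45 128 182 183 182 182 183 182 181 182 182 86 57 43 45 47 49 47 48 49 47 48 50 49 49 48 47 50 99
206 48 46 47 47 165 182 182 182 182 183 181 182 181 182 76 59 40 41 47 46 47 48 47 48 47 47 49 48 48 49 53 131
207 45 47 47 47 178 186 183 182 181 183 182 182 182 170 57 53 39 40 42 42 47 48 47 48 47 46 47 49 48 45 52 162
208 46 46 46 48 161 184 182 181 183 183 181 182 183 150 70 77 51 41 42 44 44 48 46 47 51 48 47 48 45 47 68 181
209 47 45 46 48 162 183 183 182 182 182 182 182 182 131 76 83 79 61 49 40 42 42 45 45 47 44 46 47 42 67 85 182
210 47 45 46 46 175 182 181 182 182 183 182 182 183 88 49 57 86 88 77 77 70 60 52 52 45 55 53 65 84 80 117 181
211 46 47 45 87 173 182 182 182 182 182 182 182 182 78 46 39 59 85 92 106 101 94 84 88 82 90 90 99 104 65 150 181
212 45 47 47 116 174 182 182 182 182 182 181 184 170 56 44 37 40 49 61 87 91 95 101 107 102 106 105 98 71 52 164 181
213 46 46 47 133 177 181 181 181 181 181 181 181 152 56 41 39 40 42 41 42 53 55 69 83 7
[... 3743 characters left out ...]
 222 222 222 221 222 222 221 218 211 200
247 199 199 199 200 199 198 198 220 219 234 243 247 247 247 247 247 247 247 244 244 223 222 222 222 221 221 222 222 222 221 222 222
248 199 199 198 199 199 199 200 199 198 199 222 247 247 247 246 247 247 247 247 247 225 240 240 221 221 222 222 221 222 221 222 222
249 198 199 198 198 199 199 197 198 198 199 244 247 247 247 247 247 247 247 247 226 220 242 243 215 225 224 233 220 220 221 222 222
250 198 199 198 198 200 199 197 198 198 199 247 247 247 247 247 247 247 247 247 214 198 198 199 197 219 220 233 212 212 214 217 217
251 171 188 187 199 198 199 199 197 198 196 247 247 247 247 247 247 247 247 247 211 198 198 198 198 199 199 199 199 199 198 202 203
```

The shaft is in the hole with no side force, and the collar is about 9 mm above the holder. Next is the final lowering.

move_arm(
  increments=[
    [[0, 0, -0.002, 0, 0, 0], [0, 0, -0.004, 0, 0, 0], [0, 0, -0.006, 0, 0, 0], [0, 0, -0.0075, 0, 0, 0], [0, 0, -0.0075, 0, 0, 0]],
  ],
)

```text
t: 27.75
eef_pos: [521.1, 245.5, 136.1]
tcp_rot: [[-1.0, 0.017, -0.0], [0.017, 1.0, -0.0], [0.0, -0.0, -1.0]]
ft_force: [0.1, 0.2, -0.8]
width: 21.8
```

move_arm(
  increments=[
    [[0, 0, -0.0005, 0, 0, 0], [0, 0, -0.001, 0, 0, 0], [0, 0, -0.001, 0, 0, 0]],
  ],
)

```text
t: 28.0
eef_pos: [521.2, 245.6, 135.4]
tcp_rot: [[-1.0, 0.017, -0.0], [0.017, 1.0, -0.0], [0.0, -0.0, -1.0]]
ft_force: [-0.5, -0.2, -0.6]
width: 22.2
```

move_arm(
  increments=[
    [[0, 0, -0.0005, 0, 0, 0], [0, 0, -0.0005, 0, 0, 0], [0, 0, -0.0005, 0, 0, 0]],
  ],
)

```text
t: 28.25
eef_pos: [521.2, 245.6, 134.9]
tcp_rot: [[-1.0, 0.017, 0.0], [0.017, 1.0, -0.0], [-0.0, -0.0, -1.0]]
ft_force: [-0.7, 0.3, -0.9]
width: 22.0
```

move_arm(
  increments=[
    [[0, 0, -0.0005, 0, 0, 0], [0, 0, -0.0005, 0, 0, 0], [0, 0, -0.0005, 0, 0, 0]],
  ],
)

```text
t: 28.5
eef_pos: [521.2, 245.6, 134.4]
tcp_rot: [[-1.0, 0.017, 0.0], [0.017, 1.0, -0.0], [-0.0, -0.0, -1.0]]
ft_force: [0.3, -0.2, -0.3]
width: 21.7
```

move_arm(
  increments=[
    [[0, 0, -0.0004, 0, 0, 0], [0, 0, -0.0004, 0, 0, 0], [0, 0, -0.0004, 0, 0, 0]],
  ],
)

```text
t: 28.75
eef_pos: [521.2, 245.5, 134.0]
tcp_rot: [[-1.0, 0.017, -0.0], [0.017, 1.0, -0.0], [0.0, -0.0, -1.0]]
ft_force: [-0.2, 0.2, -0.1]
width: 21.8
```

move_arm(
  increments=[
    [[0, 0, -0.0004, 0, 0, 0], [0, 0, -0.0004, 0, 0, 0], [0, 0, -0.0004, 0, 0, 0]],
  ],
)

```text
t: 29.0
eef_pos: [521.3, 245.6, 133.8]
tcp_rot: [[-1.0, 0.017, 0.0], [0.017, 1.0, 0.0], [-0.0, 0.0, -1.0]]
ft_force: [0.2, 0.1, 1.0]
width: 22.0
```

move_arm(
  increments=[
    [[0, 0, -0.0003, 0, 0, 0], [0, 0, -0.0003, 0, 0, 0], [0, 0, -0.0003, 0, 0, 0]],
  ],
)

```text
t: 29.25
eef_pos: [521.4, 245.6, 133.7]
tcp_rot: [[-1.0, 0.017, 0.0], [0.017, 1.0, 0.0], [-0.0, 0.0, -1.0]]
ft_force: [-2.0, -0.2, 5.0]
width: 22.1
```

move_arm(
  increments=[
    [[0, 0, 0, 0, 0, 0], [0, 0, 0, 0, 0, 0], [0, 0, 0, 0, 0, 0], [0, 0, 0, 0, 0, 0], [0, 0, 0, 0, 0, 0], [0, 0, 0, 0, 0, 0], [0, 0, 0, 0, 0, 0]],
  ],
  grip=0.1,
)

```text
t: 29.83
eef_pos: [521.2, 245.6, 133.3]
tcp_rot: [[-1.0, 0.017, -0.0], [0.017, 1.0, -0.0], [0.0, -0.0, -1.0]]
ft_force: [-0.8, 0.7, -0.2]
width: 42.0
```

move_arm(
  increments=[
    [[0, 0, 0.004, 0, 0, 0], [0, 0, 0.012, 0, 0, 0], [0, 0, 0.025, 0, 0, 0], [0, 0, 0.045, 0, 0, 0], [0, 0, 0.07, 0, 0, 0], [0, 0, 0.1, 0, 0, 0], [0, 0, 0.125, 0, 0, 0], [0, 0, 0.14, 0, 0, 0], [-0.03, -0.02, 0.14, 0, 0, 0], [-0.06, -0.05, 0.14, 0, 0, 0], [-0.09, -0.085, 0.14, 0, 0, 0], [-0.12, -0.12, 0.14, 0, 0, 0], [-0.15, -0.15, 0.14, 0, 0, 0], [-0.16, -0.175, 0.14, 0, 0, 0], [-0.16, -0.18, 0.14, 0, 0, 0], [-0.16, -0.18, 0.14, 0, 0, 0]],
  ],
)

```text
t: 31.17
eef_pos: [361.1, 64.4, 274.4]
tcp_rot: [[-1.0, 0.02, 0.002], [0.02, 1.0, 0.0], [-0.002, 0.0, -1.0]]
ft_force: [-0.9, 0.7, -0.5]
width: 41.9
```

```bash
python3 - <<'E'
from h import *
o=get_obs(); print(o["t"],o["eef_pos"],o["ft_force"],o["width"])
s=camera("scene"); c=camera("top"); B=lambda k:k["img"][:,:,::-1]
im=np.zeros((600,800,3),np.uint8); im[:600,:500]=crop(B(s),420,180,125,150,4); im[:300,500:800]=crop(B(c),170,190,100,100,3)
im[300:,500:800]=crop(B(c),320,150,150,150,2); cv2.imwrite("pics/final.png",im); cv2.imwrite("pics/sF.png",B(s)); cv2.imwrite("pics/tF.png",B(c))
# unchanged bystanders vs start
t0=cv2.imread("pics/top0.png").astype(int); d=np.abs(t0-B(c).astype(int)).max(2)
for n,(u,v) in dict(flask=(457,288),bottle=(445,223),wash=(369,168),teal=(339,272),pink=(343,320),red=(421,326),tubefoot=(367,228)).items(): print(n,(d[v-16:v+17,u-16:u+17]>50).sum())
E
```

```text
31.1667 [361.06  64.44 274.45] [-0.93  0.66 -0.47] 41.897638894607844
flask 0
bottle 0
wash 0
teal 0
pink 0
red 0
tubefoot 151
```

No further viewing is allowed, so I check numerically that the beaker sits inside the ring, the tube is standing and the electrode is upright.

```bash
python3 - <<'E'
from h import *
g=cv2.imread("pics/w2.png",0).astype(int)
print("row203",*g[203,380:462]); print("row195",*g[195,380:462]); print("col418",*g[164:246,418])
s=cv2.imread("pics/sF.png",0).astype(int); c=camera("scene")
print({z:proj(c,(525.3,244.5,z)).round(1) for z in (145,151,170,204,40,80)})
for v in (212,218,224,228,232,235,237,239,241): 
    r=np.where(s[v,470:505]<60)[0]+470; print(v,r.min() if len(r) else 0,r.max() if len(r) else 0)
f0=cv2.imread("pics/scene0.png").astype(int); f1=cv2.imread("pics/sF.png").astype(int); d=np.abs(f0-f1).max(2)
print("tube/foot region diff",(d[250:302,236:275]>40).sum(), "upper",(d[200:250,236:275]>40).sum())
t=cv2.imread("pics/tF.png",0).astype(int); print("tube bore px",*t[222,360:382])
E
```

```text
row203 159 154 154 158 155 157 142 255 255 158 155 153 163 127 111 227 223 222 221 223 223 226 224 226 227 226 228 228 232 244 248 245 244 226 209 214 212 212 212 212 213 214 213 212 212 213 213 211 212 213 211 212 213 214 214 216 215 223 142 150 146 140 176 164 152 207 227 169 154 151 152 154 148 150 148 144 145 149 139 123 204 237
row195 161 161 160 158 158 156 153 139 255 255 191 146 162 182 151 162 231 230 229 230 228 230 229 230 231 230 231 231 232 232 235 233 233 235 242 247 247 250 245 243 239 215 209 209 212 214 214 214 212 214 212 213 213 213 213 214 217 226 111 149 148 146 147 152 144 173 213 177 143 146 151 148 146 137 224 238 224 245 248 247 241 227
col418 155 155 160 156 158 149 164 255 255 140 153 160 208 190 196 234 237 236 237 235 236 235 235 236 234 233 235 237 245 247 251 245 239 224 209 212 211 213 213 212 216 212 213 209 212 217 212 214 210 214 213 214 215 215 215 214 215 219 188 188 191 193 185 187 211 225 198 174 176 177 170 170 200 220 227 237 225 184 94 102 104 105
{145: array([486.8, 241.8]), 151: array([487.4, 238.6]), 170: array([489.5, 228.5]), 204: array([493.4, 209.7]), 40: array([476. , 293.7]), 80: array([480. , 274.6])}
212 474 504
218 485 504
224 484 498
228 483 497
232 482 496
235 482 495
237 481 494
239 482 494
241 480 495
tube/foot region diff 80 upper 1063
tube bore px 100 92 88 131 244 242 242 254 92 101 111 105 113 121 101 249 242 246 226 130 148 75
```

```bash
python3 -c "
from plant import *
print(job_done())"
```

```text
the job is handed in; nothing more can be done
None
```

The pH electrode is set up for rinsing and the job is handed in, at about 31 s on the robot's clock. I did the steps in the order you asked:
- **Beaker:** it stands on the ring mark.
- **Swing arm:** it was swung in to its stop. The arm stopped moving while the side force rose to 14 N.
- **Electrode:** it was drawn straight up out of the storage tube and lowered through the middle hole. It was released when its collar met the holder at about 5 N.

**Last checks:**
- **Beaker position:** its floor is centred on the ring to within about 1 mm, measured before I swung the arm in.
- **Electrode:** in the last scene image its collar is down at holder height and its axis is upright to within a pixel.
- **Bystanders and look-alikes:** the pixels around the flask, bottle, wash bottle and the three coloured beakers match the first top view.
- **Storage tube:** it shows no sign of having moved or tipped; the pixel changes there are mostly from the electrode being gone.
- **Robot:** it is parked clear, touching nothing.

**What failed or disagreed:**
- **First pinch of the bar:** it closed on nothing. The fingertips were really about 25 mm or more above the reported tool position, so I pinched again lower, which worked.
- **Wrist camera:** it was a few millimetres off the other two. I lined the electrode up with the hole using measurements close to it, and it went in without side force.
- **Final picture:** I had used all 12 views, so I could not look at the end state and checked it only by pixel measurements. The tip inside the beaker is inferred from the geometry, not seen.

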